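# Open the ratchet bookend on the information table

### The arm

A 6-joint arm with a two-finger parallel gripper is mounted at the origin on the work surface. World frame = base frame: x ahead of the robot, y to its left, z up, the work surface at z = 0. Lengths are in m, angles in rad, forces in N, time in s.
With the tool pointing down it reaches from about 0.35 to 0.85 m from the base axis. Payload 8.1 kg.
Tool frame: the origin (TCP) lies at the very end of the fingers, on their centre line; the grasp point (between the pads) lies 19 mm behind it; z points along the fingers, y is the direction in which the jaws open and shut (so a half turn about z gives the same grasp; the last joint's range is limited). The gripper opens to 93 mm and grips with 3 to 60 N. Pads are 15 mm wide; open, the fingers measure 128 mm over their backs; the gripper's body (75 mm by 188 mm) begins 65 mm behind the grasp point.
Start: joints at [1.092, 0.13, 1.488, -0, 1.523, -0.085], TCP at [0.23, 0.554, 0.219] pointing down, gripper open.
Joint ranges: [-2.96, 2.96], [-0.89, 2.26], [0.02, 2.5], [-1.34, 4.48], [0, 2.73], [-2.66, 2.66]. Speed limits (rad/s): [2.39, 2.39, 2.79, 3.14, 3.14, 3.14].

### API

Orientations are given as a rotation vector (axis times angle).
In Python, from plant import robot gives the robot as it stands.
- The arm moves only by the shell command python3 -m inch 'ROWS' [FORCE]. ROWS is JSON, a list that holds one entry, the list of rows, each a list of 7 numbers: the shift along the tool's x, y, z in cm, then the turn, a rotation vector about the tool's x, y, z in degrees, then the gripper command: -1 is fully open, 1 is shut, values between are in proportion. A call has 1 to 5 rows; each row shifts and turns the commanded pose from where the row before left it, along the tool's axes as they then stand; what a row does not reach is not made up. A row lasts 1/10 s, in which the tool goes at most 50 mm and 8.59 degrees, less where a joint would pass 70% of its speed; a pose out of reach is approached as far as the arm can. A call with a gripper value outside its range is refused whole. The fingers move at their own pace and stop on an object; FORCE is the grip in N (left out, the last holds). Time passes only in rows, so rows that do not move let the fingers close. It gives the time, the measured TCP pose, the force and the opening at its end, in the units of the state.
- robot.read_state(): the state, without advancing time (a new reading comes with each control period).
- robot.read_camera(name): name is "scene" or "top" or "wrist"; returns a dict with "image" (480x640x3 uint8, blue, green, red), "K" (3x3 intrinsics, pixels), "R" (3x3) and "t" (3): a world point X has camera coordinates R X + t; the wrist camera has in their place "tool_from_camera" (4x4, takes a point from camera to tool coordinates, whose origin is the TCP and whose axes are the flange's). Camera axes: x right, y down, z forward; pixel columns grow to the right and rows downward; lengths in m; the calibration is good to about 2 mm. The wrist camera is an equidistant fisheye: a pixel r from the principal point sees the ray r / f radians off the axis. A picture is of the moment at which its call begins: read the wrist's pose just before it. There is no depth.
- robot.close_job(): hands the job in, once; it reports no verdict.
The state is a dict: "t": time; "q": joint angles; "dq": joint speeds; "joint_torque": joint torques, N m; "tool_pos": TCP position; "orientation": TCP orientation; "force": force on the tool from outside, world axes, zero at the start; "wrist_torque": the same for the moment, N m; "opening": finger opening in m.
Only numpy, scipy, OpenCV 4.12 (cv2) and the standard library are available. Lean on these libraries where they do the work, as an engineer would, in place of code of your own. Each camera call takes 0.05 s, during which the arm holds its last target. There are 200 camera calls.

### The job

Make room for more pocket guides in the ratchet bookend: press down the black release pad on its sliding jaw and, keeping it pressed, push the jaw back along the bar, away from the guides, fully home against the end stop; then take the hand away so that the release springs up again. Pressing and pushing with the fingertips is all it takes: lift and carry nothing, and leave the guides standing and everything else on the table where it is.

Things in the scene. Friction and masses are not known exactly. Their poses are not given: they have to be found in the camera images.
- bookend: Ratchet bookend, fixed to the table: wooden base 130 mm wide (x), 400 long (y -170 to +230), top 30 above the table, slot with steel rungs along the middle. Origin on the table under the slot. Its +y is the way the jaw is pushed back. Grey end plate (120 tall) at y -166, dark end stop (52 tall) with its face at y +215. Three guides stand on it from y -161 to -98.
- jaw (a joint): Slide of the grey jaw (m): 0 nearest the guides, 0.14 fully back at the end stop; starts at 0 to 0.07. Front face of its upright plate (110 mm wide, top 85 above the table) at base y = -75 mm + joint; it reaches 150 mm back from there. Friction about 3 N. The ratchet blocks it towards the stop unless the release is pressed (towards the guides it clicks along). Stays where left.
- release (a joint): Rocking release on the jaw (rad): 0 up, ratchet engaged; 0.32 fully pressed; ratchet free from about 0.13. Pivot along the base's x, 86 mm behind the jaw plate's front face, 50 mm above the table. Sprung up: pressed at the pad's middle it takes about 2 N at first, 7 N fully down.
- thumb_pad (a point): Point to press, on top of the black ribbed release pad, 64 mm above the table when up; moves with the pad. On the jaw's centre line, 64 mm behind the jaw plate's front face, 16 before the thumb stop, 22 before the pivot. Pad 46 mm across, 44 long (34 before to 10 behind this point). Fully pressed it sinks 7 mm here (ratchet free after 3); 11 mm at the pad's middle, 12 mm forward.
- thumb_stop (a point): Middle of the top edge of the front face of the thumb stop: upright grey wall on the jaw, 67 mm wide, 7 thick, 64 to 90 mm above the table, at the back end of the pad, 80 mm behind the jaw plate's front face. Its face looks to the base's -y: a fingertip standing on the pad pushes the jaw back by this wall.
- guide_a: Green pocket guide, 100 x 22 x 112 mm, standing on the base next to the end plate; loose. Origin in the middle of its lower edge. Must stay standing there.
- guide_b: Blue pocket guide, 100 x 18 x 104 mm, next to guide_a; loose. Must stay.
- guide_c: Brown pocket guide, 100 x 20 x 116 mm, next to guide_b, nearest the jaw; loose. Must stay.
- specimen_jar: Small lidded jar, 52 mm diameter, 75 mm tall, on the table on the far side (+x) of the base; loose bystander. Origin under its centre.
- pen: Pen, 10 x 147 mm, 10 mm tall, lying on the table on the robot's side of the base; loose bystander.
- glass_bowl: Glass bowl, 130 mm diameter, 60 mm tall, on the left; loose bystander.
- stapler: Black stapler 35 x 130 x 45 mm, on the left; loose bystander.
- tape_roll: Roll of tape, 90 mm diameter, 22 mm tall, on the right; loose bystander.

How it is judged:
By the outcome, as a careful person would: the job done as asked, in the order asked, and still so for the second after the job is handed in, with the robot touching nothing.
It also fails if it takes over 32 s, if anything falls off the work surface, if the arm or the gripper's body presses on something with over 40 N, if the wrist force passes 120 N, or if a joint passes its speed limit or range.

## Working session

There is one attempt and no reset: what is moved stays moved. The work goes in short steps, Python scripts to look and compute and a shell command to move; the robot and the scene stay as the last step left them, time stands still between calls to the robot, and variables do not carry over. Pictures are saved under pics/ and viewed, about 8 in all and at most 12, crops included, and the job is handed in when it is done.

```bash
mkdir -p pics; ls; python3 - <<'E'
from plant import robot
import cv2
s=robot.read_state(); print(s)
for n in("scene","top"):
    c=robot.read_camera(n); cv2.imwrite(f"pics/{n}0.png",c["image"]); print(n,c["K"],c["R"],c["t"])
E
```

```text
pics
{'t': 0.0, 'q': array([ 1.09161827e+00,  1.31142190e-01,  1.48929133e+00, -3.09785934e-05,
        1.52298816e+00, -8.53990764e-02]), 'dq': array([-0.00085947, -0.00115182,  0.00023087, -0.00065183, -0.00166916,
       -0.00136599]), 'joint_torque': array([ 2.15081136e-04, -5.59832704e+01, -4.91752195e+01,  7.69208092e-02,
        3.52566631e-02, -9.47326544e-05]), 'tool_pos': array([0.22993317, 0.55357358, 0.21759216]), 'orientation': array([-6.14461521e-01, -3.08042522e+00,  2.77242653e-03]), 'force': array([ 0.15120134, -0.14852431,  0.52717696]), 'wrist_torque': array([-0.02385703, -0.02163177,  0.0178247 ]), 'opening': 0.09321569123344009}
scene [[600.22097946   0.         324.04238394]
 [  0.         600.22097946 233.26686635]
 [  0.           0.           1.        ]] [[-0.86835242  0.49574082 -0.01432196]
 [ 0.37419423  0.63594918 -0.67494246]
 [-0.32548849 -0.59144711 -0.73773136]] [ 0.45845967 -0.16960102  1.82212574]
top [[478.99119324   0.         317.58998827]
 [  0.         478.99119324 229.71105996]
 [  0.           0.           1.        ]] [[-0.02532369 -0.9993107  -0.02714464]
 [-0.98448743  0.02964548 -0.17293247]
 [ 0.17361799  0.02234427 -0.98455956]] [0.06669603 0.5423865  1.02064729]
```

View pics/scene0.png

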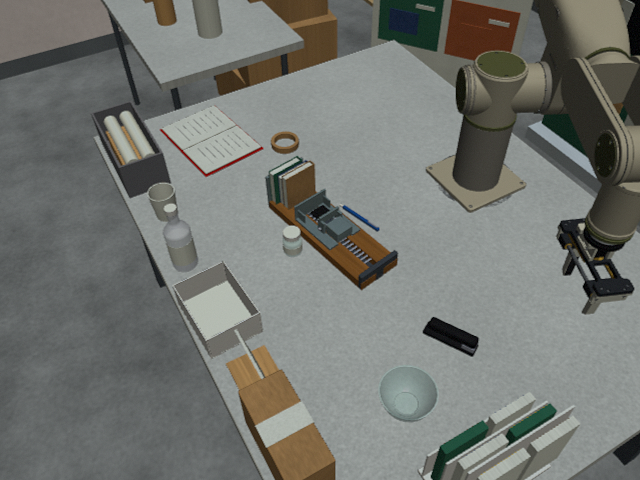

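View pics/top0.png

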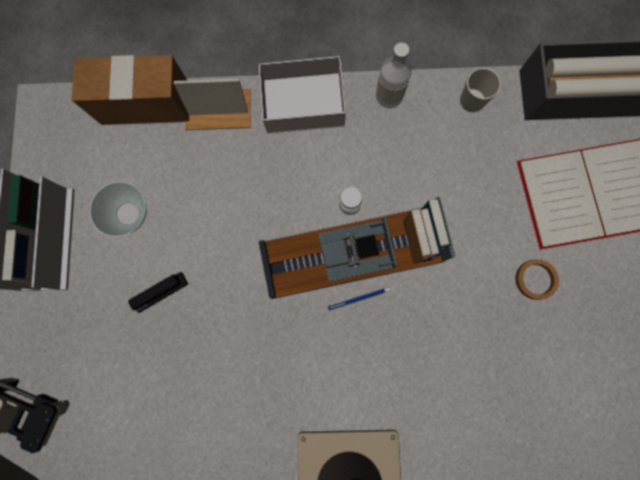

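The top view shows the bookend's stop end at about (268,268) and its guides end at about (440,230). The black pad is at about (367,246), and the jar at (350,200) and pen at (358,298) flank the base. I'll enlarge this region for precise corners.

```bash
python3 - <<'E'
import cv2
a=cv2.imread("pics/top0.png")[190:310,250:460]
cv2.imwrite("pics/crop1.png",cv2.resize(a,None,fx=3.8,fy=3.8,interpolation=cv2.INTER_CUBIC))
b=cv2.imread("pics/scene0.png")[145:295,255:410]
cv2.imwrite("pics/crop2.png",cv2.resize(b,None,fx=4,fy=4,interpolation=cv2.INTER_CUBIC))
E
```

```text
(no output)
```

View pics/crop1.png

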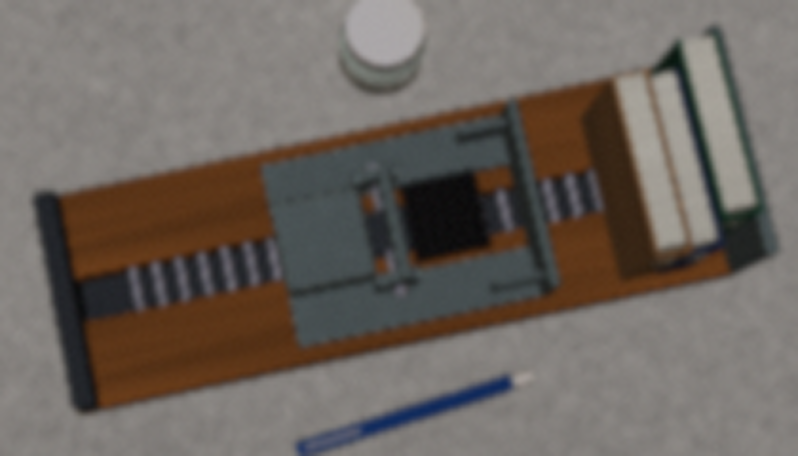

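View pics/crop2.png

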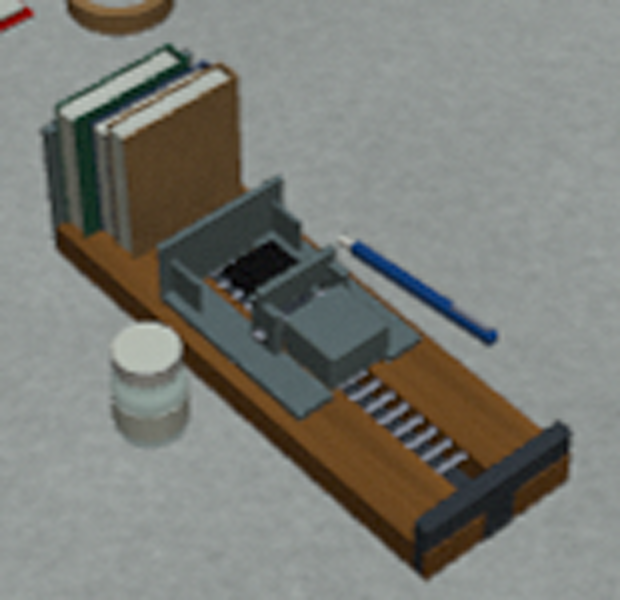

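The crops show the end stop face edge (60,195)–(97,405) and the plate top front edge (518,102)–(556,286). They also show the thumb stop edge (390,165)–(417,278) and the pad corners. I'll fit pose and joint together.

```bash
cat > h.py <<'E'
import numpy as np
from scipy.spatial.transform import Rotation as Rn
from plant import robot
def proj(c,X):
    p=(c["R"]@np.asarray(X).T).T+c["t"]; q=(c["K"]@p.T).T; return q[:,:2]/q[:,2:]
def b2w(p,X):
    c,s=np.cos(p[2]),np.sin(p[2]); X=np.asarray(X)
    return np.c_[p[0]+c*X[:,0]-s*X[:,1],p[1]+s*X[:,0]+c*X[:,1],X[:,2]]
E
cat > fit.py <<'E'
from h import *
from scipy.optimize import least_squares
# (x,y,z mm, moves with jaw, u,v)
T=[(65,215,52,0,60,195),(-65,215,52,0,97,405),(-65,-170,30,0,733,272),
(55,-75,85,1,518,102),(-55,-75,85,1,556,286),(33.5,5,90,1,390,165),(-33.5,5,90,1,417,278),
(23,-1,64,1,402,183),(23,-45,64,1,475,173),(-23,-45,64,1,490,243),(-23,-1,64,1,413,258)]
S=[(65,230,0,0,425,578),(55,-75,85,1,160,246),(-55,-75,85,1,280,179),(23,-45,64,1,218,270),(-23,-45,64,1,272,240)]
ct,cs=robot.read_camera("top"),robot.read_camera("scene")
def res(p):
    o=[]
    for L,c,f,o0 in((T,ct,3.8,(250,190)),(S,cs,4,(255,145))):
        A=np.array(L,float); X=A[:,:3]/1000; X[:,1]+=A[:,3]*p[3]
        o.append(proj(c,b2w(p,X))-((A[:,4:]+.5)/f-.5+o0))
    return np.vstack(o)
r=least_squares(lambda p:res(p).ravel(),[.45,0,0,.03],loss="soft_l1",x_scale=[.1,.1,.1,.1])
p=r.x; print("x y yaw j",p,np.degrees(p[2])); print(res(p).round(1).tolist())
j=p[3]
print("thumb",b2w(p,[[0,-.011+j,.064],[0,.005+j,.09]]))
print("jaw dir",-np.sin(p[2]),np.cos(p[2]))
s=robot.read_state(); print(Rn.from_rotvec(s["orientation"]).as_matrix().round(3))
E
python3 fit.py
```

```text
x y yaw j [ 0.50126304 -0.05235311  0.18048278  0.02034196] 10.340901520162436
[[-1.3, -2.2], [0.0, 0.3], [3.0, -0.2], [-0.5, -1.4], [1.4, -0.0], [-0.9, -1.1], [-1.1, -0.3], [-0.8, 0.2], [-0.3, -1.3], [0.5, 0.7], [0.9, 1.0], [0.3, 0.4], [-0.5, -1.1], [0.5, -2.5], [1.4, -1.2], [0.7, -1.4]]
thumb [[ 0.49958611 -0.04316289  0.064     ]
 [ 0.49671404 -0.02742277  0.09      ]]
jaw dir -0.17950453176668826 0.9837571463909281
[[-0.923  0.384 -0.001]
 [ 0.384  0.923 -0.001]
 [ 0.    -0.001 -1.   ]]
```

```bash
cat > plan.py <<'E'
# usage: plan.py xb yb z tilt n  (base-frame mm, jaw-relative y via +J already included; tilt deg), prints rows
from h import *; import sys
P=[0.50126,-0.05235,0.18048]
xb,yb,z,tilt,n=[float(a) for a in sys.argv[1:6]]; n=int(n)
s=robot.read_state(); R0=Rn.from_rotvec(s["orientation"]); p0=s["tool_pos"]
c,si=np.cos(P[2]),np.sin(P[2])
Rt=Rn.from_matrix(np.array([[-si,c,0],[c,si,0],[0,0,-1.]]))*Rn.from_euler("y",-tilt,degrees=True)
pt=b2w(P,np.array([[xb,yb,z]])/1000)[0]
w=(R0.inv()*Rt).as_rotvec(); R=R0
print("dist mm",np.linalg.norm(pt-p0)*1000,"target",pt.round(4))
for i in range(n):
    d=R.inv().apply((pt-p0)/n)*100
    print([round(float(v),2) for v in d]+[round(float(v),2) for v in np.degrees(w/n)])
    R=R*Rn.from_rotvec(w/n)
E
python3 plan.py 0 -18 150 20 15
```

```text
dist mm 684.9218223204502 target [ 0.5045 -0.0701  0.15  ]
[-3.29, -3.14, 0.46, 0.66, -1.22, 3.77]
[-3.47, -2.91, 0.56, 0.66, -1.22, 3.77]
[-3.64, -2.67, 0.67, 0.66, -1.22, 3.77]
[-3.8, -2.42, 0.78, 0.66, -1.22, 3.77]
[-3.93, -2.15, 0.89, 0.66, -1.22, 3.77]
[-4.04, -1.88, 1.0, 0.66, -1.22, 3.77]
[-4.13, -1.6, 1.1, 0.66, -1.22, 3.77]
[-4.2, -1.31, 1.21, 0.66, -1.22, 3.77]
[-4.25, -1.02, 1.31, 0.66, -1.22, 3.77]
[-4.28, -0.72, 1.41, 0.66, -1.22, 3.77]
[-4.29, -0.42, 1.51, 0.66, -1.22, 3.77]
[-4.27, -0.12, 1.6, 0.66, -1.22, 3.77]
[-4.24, 0.18, 1.7, 0.66, -1.22, 3.77]
[-4.18, 0.47, 1.78, 0.66, -1.22, 3.77]
[-4.1, 0.77, 1.86, 0.66, -1.22, 3.77]
```

```bash
python3 -m inch '[[[-3.3,-3.1,0.4,0.7,-1.2,3.8,1],[-3.5,-2.9,0.5,0.7,-1.2,3.8,1],[-3.6,-2.7,0.6,0.7,-1.2,3.8,1],[-3.8,-2.4,0.7,0.7,-1.2,3.8,1],[-3.9,-2.2,0.8,0.7,-1.2,3.8,1]]]' 20
python3 -m inch '[[[-4.0,-1.9,0.9,0.7,-1.2,3.8,1],[-4.1,-1.6,1.0,0.7,-1.2,3.8,1],[-4.2,-1.3,1.1,0.7,-1.2,3.8,1],[-4.2,-1.0,1.2,0.7,-1.2,3.8,1],[-4.3,-0.7,1.3,0.7,-1.2,3.8,1]]]'; python3 plan.py 0 -10 150 20 5
```

```text
t: 0.7
tool_pos: [0.3213, 0.3446, 0.1992]
orientation: [1.085, 2.848, -0.123]
force: [1.0, 0.0, -0.2]
opening: 0.0578
t: 1.2
tool_pos: [0.4108, 0.138, 0.1817]
orientation: [1.497, 2.546, -0.235]
force: [1.7, -0.2, 0.3]
opening: 0.0175
dist mm 222.6705761772952 target [ 0.5031 -0.0622  0.15  ]
[-4.13, -0.28, 1.65, 0.57, -1.22, 3.69]
[-4.1, -0.0, 1.74, 0.57, -1.22, 3.69]
[-4.05, 0.28, 1.83, 0.57, -1.22, 3.69]
[-3.99, 0.55, 1.91, 0.57, -1.22, 3.69]
[-3.9, 0.83, 1.98, 0.57, -1.22, 3.69]
```

```bash
python3 -m inch '[[[-4.1,-0.3,1.6,0.5,-1.2,3.6,1],[-4.1,0,1.7,0.5,-1.2,3.6,1],[-3.9,0.3,1.7,0.5,-1.2,3.6,1],[-3.8,0.5,1.8,0.5,-1.2,3.6,1],[-3.0,0.6,1.5,0.5,-1.2,3.6,1]]]'; python3 -m inch '[[[0,0,0,0,0,0,1]]]'; python3 - <<'E'
from h import *
import cv2
s=robot.read_state(); c=robot.read_camera("wrist"); cv2.imwrite("pics/w1.png",c["image"])
np.savez("w1.npz",p=s["tool_pos"],o=s["orientation"],K=c["K"],T=c["tool_from_camera"]); print(c["K"],c["tool_from_camera"],s["force"])
t=robot.read_camera("top")["image"]
cv2.imwrite("pics/t1.png",t)
E
python3 plan.py 0 0 80 20 5
```

```text
t: 1.7
tool_pos: [0.4977, -0.0489, 0.1532]
orientation: [1.821, 2.2, -0.316]
force: [1.0, 0.4, 0.0]
opening: -0.0002
t: 1.8
tool_pos: [0.4974, -0.0498, 0.1526]
orientation: [1.823, 2.199, -0.318]
force: [-0.2, 0.7, 0.9]
opening: 0.0004
[[371.64829954   0.         323.23202785]
 [  0.         371.64829954 239.98114804]
 [  0.           0.           1.        ]] [[ 7.24444552e-04 -9.60900771e-01 -2.76892008e-01  7.64606867e-02]
 [ 9.99999701e-01  6.20729036e-04  4.62221090e-04  3.73905429e-04]
 [-2.72273692e-04 -2.76892260e-01  9.60900933e-01 -1.64943912e-01]
 [ 0.00000000e+00  0.00000000e+00  0.00000000e+00  1.00000000e+00]] [-0.23970348  0.65916355  0.89343285]
dist mm 73.40675393589846 target [ 0.5013 -0.0524  0.08  ]
[0.38, 0.06, 1.42, 0.06, -0.04, 0.11]
[0.38, 0.06, 1.42, 0.06, -0.04, 0.11]
[0.38, 0.07, 1.42, 0.06, -0.04, 0.11]
[0.39, 0.07, 1.42, 0.06, -0.04, 0.11]
[0.39, 0.07, 1.41, 0.06, -0.04, 0.11]
```

View pics/w1.png

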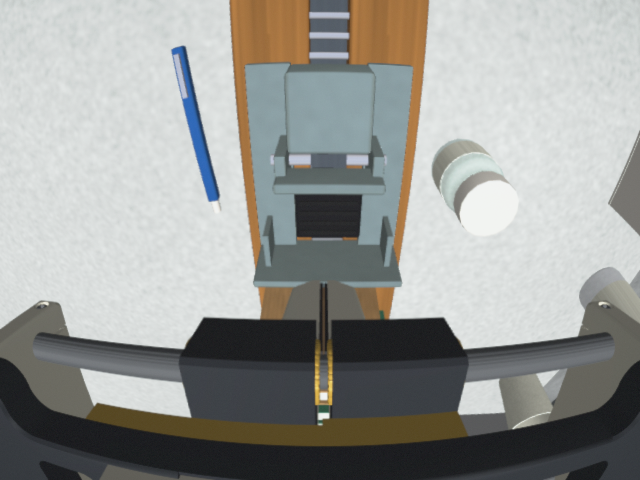

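The wrist view shows the plate's front top edge at row 286 (columns 254–401), the thumb stop's front top edge at row 192 (columns 273–385) and the pad's front edge at row 238 (columns 295–361). I'll back-project them to check the fit.

```bash
python3 - <<'E'
from h import *
d=np.load("w1.npz"); P=[0.50126,-0.05235,0.18048]
R=Rn.from_rotvec(d["o"]).as_matrix(); K=d["K"];T=d["T"]
for n,u,v,z in(("plateL",254,286,.085),("plateR",401,286,.085),("stopL",273,192,.09),("stopR",385,192,.09),("padL",296,238,.064),("padR",361,238,.064),("jawbackL",246,66,.036),("jawbackR",411,66,.036)):
    a=np.array([u-K[0,2],v-K[1,2]]);r=np.hypot(*a);th=r/K[0,0]
    ray=np.r_[a/r*np.sin(th),np.cos(th)]
    o=R@T[:3,3]+d["p"]; g=R@T[:3,:3]@ray; X=o+g*(z-o[2])/g[2]
    c,s=np.cos(P[2]),np.sin(P[2]); e=X[:2]-P[:2]
    print(n,"base mm",(np.array([c*e[0]+s*e[1],-s*e[0]+c*e[1]])*1000).round(1))
E
```

```text
plateL base mm [-53.  -53.4]
plateR base mm [ 54.8 -53. ]
stopL base mm [-32.5  26.8]
stopR base mm [33.6 27.4]
padL base mm [-22.2 -25.1]
padR base mm [ 24.8 -24.8]
jawbackL base mm [-53.7  93. ]
jawbackR base mm [54.2 94.2]
```

The wrist measurement agrees with the fit to about 2 mm: jaw at about 0.021, stop face at base y = 27. I'll go down to just above the pad.

```bash
python3 -m inch '[[[0.42,0.08,1.4,0,0,0.1,1],[0.42,0.08,1.4,0,0,0.1,1],[0.42,0.08,1.4,0,0,0.1,1],[0.42,0.08,1.4,0,0,0.1,1],[0.42,0.08,1.4,0,0,0.1,1]]]'; python3 -m inch '[[[0,0,0,0,0,0,1]]]'; cat > chk.py <<'E'
from h import *
P=[0.50126,-0.05235,0.18048]; s=robot.read_state(); c,si=np.cos(P[2]),np.sin(P[2]); B=np.array([[c,si,0],[-si,c,0],[0,0,1]])
print(s["t"],"base mm",(B@(s["tool_pos"]-[P[0],P[1],0])*1000).round(1),"F",(B@s["force"]).round(1),"tool axes in base\n",(B@Rn.from_rotvec(s["orientation"]).as_matrix()).round(3))
E
python3 chk.py
```

```text
t: 2.4
tool_pos: [0.5018, -0.0496, 0.0788]
orientation: [1.826, 2.196, -0.314]
force: [0.3, 0.0, -1.0]
opening: 0.0004
t: 2.5
tool_pos: [0.5002, -0.0498, 0.0774]
orientation: [1.828, 2.198, -0.318]
force: [0.1, 0.1, -0.8]
opening: 0.0004
2.5 base mm [-0.5  2.7 77.4] F [ 0.2  0.1 -0.8] tool axes in base
 [[-0.003  1.     0.002]
 [ 0.941  0.003 -0.338]
 [-0.338  0.001 -0.941]]
```

```bash
python3 -m inch '[[[0.1,0.05,0.28,0,0,0,1],[0.1,0.05,0.28,0,0,0,1],[0.1,0,0.28,0,0,0,1],[0.1,0,0.28,0,0,0,1],[0,0,0,0,0,0,1]]]';python3 chk.py; python3 -m inch '[[[0.07,0,0.19,0,0,0,1],[0.07,0,0.19,0,0,0,1],[0,0,0,0,0,0,1]]]';python3 chk.py
```

```text
t: 3.0
tool_pos: [0.5031, -0.0497, 0.0685]
orientation: [1.827, 2.195, -0.313]
force: [-1.2, 0.6, 0.1]
opening: 0.0001
3.0 base mm [ 2.3  2.2 68.5] F [-1.1  0.8  0.1] tool axes in base
 [[-0.001  1.     0.006]
 [ 0.941  0.003 -0.339]
 [-0.339  0.005 -0.941]]
t: 3.3
tool_pos: [0.5039, -0.0502, 0.0654]
orientation: [1.826, 2.193, -0.313]
force: [-1.6, -2.1, 5.7]
opening: 0.0005
3.3 base mm [ 2.9  1.6 65.4] F [-1.9 -1.7  5.7] tool axes in base
 [[-0.001  1.     0.007]
 [ 0.94   0.003 -0.34 ]
 [-0.34   0.006 -0.94 ]]
```

```bash
python3 -m inch '[[[0.07,-0.05,0.19,0,0,0,1],[0.07,-0.05,0.19,0,0,0,1],[0,0,0,0,0,0,1]]]';python3 chk.py;python3 -m inch '[[[0.07,0,0.19,0,0,0,1],[0,0,0,0,0,0,1]]]';python3 chk.py
```

```text
t: 3.6
tool_pos: [0.5038, -0.0505, 0.0622]
orientation: [1.825, 2.192, -0.311]
force: [-0.0, -2.8, 8.2]
opening: 0.0005
3.6 base mm [ 2.9  1.3 62.2] F [-0.5 -2.7  8.2] tool axes in base
 [[-0.     1.     0.009]
 [ 0.94   0.003 -0.341]
 [-0.341  0.008 -0.94 ]]
t: 3.8
tool_pos: [0.5039, -0.0506, 0.0603]
orientation: [1.825, 2.192, -0.312]
force: [-0.3, -2.2, 9.4]
opening: 0.0002
3.8 base mm [ 2.9  1.3 60.3] F [-0.7 -2.1  9.4] tool axes in base
 [[-0.     1.     0.009]
 [ 0.94   0.003 -0.341]
 [-0.341  0.008 -0.94 ]]
```

```bash
python3 -m inch '[[[0.38,0,-0.15,0,0,0,1],[0.38,0,-0.15,0,0,0,1],[0.38,0,-0.14,0,0,0,1],[0.38,0,-0.14,0,0,0,1],[0,0,0,0,0,0,1]]]';python3 chk.py; python3 - <<'E'
from h import *
import cv2
c=robot.read_camera("wrist"); cv2.imwrite("pics/w2.png",c["image"])
E
```

```text
t: 4.3
tool_pos: [0.5009, -0.0341, 0.0607]
orientation: [1.825, 2.192, -0.311]
force: [-0.7, -1.6, 8.7]
opening: 0.0004
4.3 base mm [ 2.9 18.1 60.7] F [-1.  -1.5  8.7] tool axes in base
 [[-0.     1.     0.009]
 [ 0.94   0.003 -0.341]
 [-0.341  0.008 -0.94 ]]
```

View pics/w2.png

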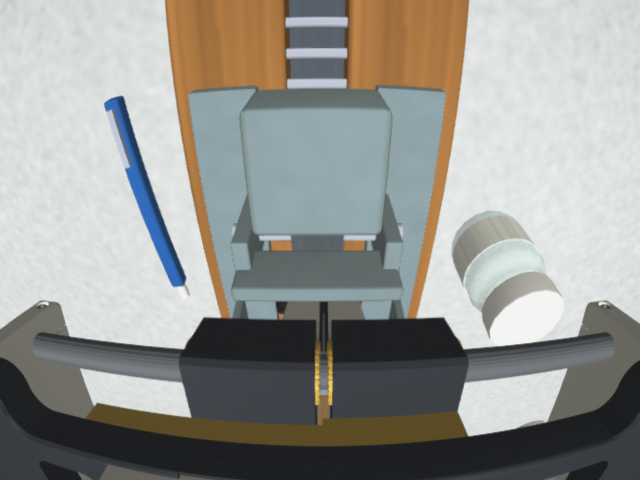

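The fingertip is on the pad, with the thumb stop just behind it. The jaw moves along and the pad force holds steady at about 9 N, so I'll keep pushing.

```bash
python3 -m inch '[[[0.56,0,-0.2,0,0,0,1],[0.56,0,-0.2,0,0,0,1],[0.56,0,-0.2,0,0,0,1],[0.56,0,-0.2,0,0,0,1],[0.56,0,-0.2,0,0,0,1]]]';python3 chk.py|head -1; python3 -m inch '[[[0.56,0,-0.2,0,0,0,1],[0.56,0,-0.2,0,0,0,1],[0.56,0,-0.2,0,0,0,1],[0.56,0,-0.2,0,0,0,1],[0.56,0,-0.2,0,0,0,1]]]';python3 chk.py
```

```text
t: 4.85
tool_pos: [0.4955, -0.0051, 0.0607]
orientation: [1.825, 2.192, -0.312]
force: [-1.3, -3.9, 9.0]
opening: 0.0003
4.85 base mm [ 2.8 47.5 60.7] F [-2.  -3.6  9. ] tool axes in base
t: 5.35
tool_pos: [0.4901, 0.0242, 0.0606]
orientation: [1.825, 2.192, -0.311]
force: [-0.3, -3.9, 8.5]
opening: 0.0006
5.35 base mm [ 2.7 77.3 60.6] F [-1.  -3.8  8.5] tool axes in base
 [[-0.     1.     0.009]
 [ 0.94   0.003 -0.341]
 [-0.341  0.008 -0.94 ]]
```

```bash
python3 -m inch '[[[0.56,0,-0.2,0,0,0,1],[0.56,0,-0.2,0,0,0,1],[0.56,0,-0.2,0,0,0,1],[0.56,0,-0.2,0,0,0,1],[0.56,0,-0.2,0,0,0,1]]]';python3 chk.py|head -1; python3 -m inch '[[[0.28,0,-0.1,0,0,0,1],[0.28,0,-0.1,0,0,0,1],[0.28,0,-0.1,0,0,0,1],[0.28,0,-0.1,0,0,0,1]]]';python3 chk.py
```

```text
t: 5.85
tool_pos: [0.4847, 0.0535, 0.0604]
orientation: [1.825, 2.192, -0.311]
force: [-0.3, -3.9, 8.7]
opening: 0.0006
5.85 base mm [  2.7 107.1  60.4] F [-1.  -3.8  8.7] tool axes in base
t: 6.25
tool_pos: [0.4825, 0.0652, 0.0604]
orientation: [1.825, 2.192, -0.311]
force: [0.3, -3.2, 9.3]
opening: 0.0006
6.25 base mm [  2.6 119.   60.4] F [-0.3 -3.2  9.3] tool axes in base
 [[-0.     1.     0.009]
 [ 0.94   0.003 -0.341]
 [-0.341  0.008 -0.94 ]]
```

```bash
python3 -m inch '[[[0.28,0,-0.1,0,0,0,1],[0.28,0,-0.1,0,0,0,1],[0,0,0,0,0,0,1]]]';python3 chk.py|head -1; python3 -m inch '[[[0.28,0,-0.1,0,0,0,1],[0,0,0,0,0,0,1]]]';python3 chk.py|head -1
```

```text
t: 6.55
tool_pos: [0.4821, 0.0694, 0.0613]
orientation: [1.824, 2.19, -0.314]
force: [1.0, -12.5, 12.7]
opening: 0.0007
6.55 base mm [  2.9 123.2  61.3] F [ -1.3 -12.4  12.7] tool axes in base
t: 6.75
tool_pos: [0.482, 0.0713, 0.062]
orientation: [1.823, 2.188, -0.315]
force: [1.4, -16.6, 17.5]
opening: 0.0003
6.75 base mm [  3.2 125.1  62. ] F [ -1.6 -16.5  17.5] tool axes in base
```

```bash
python3 -m inch '[[[0.28,0,-0.1,0,0,0,1],[0.2,0,-0.07,0,0,0,1],[0,0,0,0,0,0,1]]]';python3 chk.py|head -1; python3 - <<'E'
from h import *
import cv2
c=robot.read_camera("wrist")["image"]; 
b=robot.read_camera("scene")["image"][145:295,255:410]
cv2.imwrite("pics/m3.png",np.hstack([cv2.resize(c,(400,300)),cv2.resize(b,(400,387),interpolation=cv2.INTER_CUBIC)[:300]]))
E
```

```text
t: 7.05
tool_pos: [0.4818, 0.0732, 0.0626]
orientation: [1.82, 2.184, -0.32]
force: [7.1, -33.3, 18.9]
opening: 0.0004
7.05 base mm [  3.4 127.   62.6] F [  1.  -34.   18.9] tool axes in base
```

View pics/m3.png

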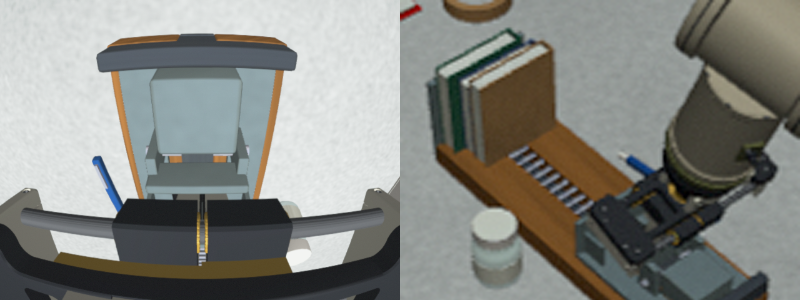

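The jaw's back edge is now up against the dark end stop, and the push force has reached 34 N. I'll lift straight up; because the hand leans, the push eases off as the fingertip rises.

```bash
python3 -m inch '[[[-0.1,0,-0.28,0,0,0,1],[-0.1,0,-0.28,0,0,0,1],[-0.1,0,-0.28,0,0,0,1],[-0.17,0,-0.47,0,0,0,1],[-0.17,0,-0.47,0,0,0,1]]]';python3 chk.py|head -1; python3 -m inch '[[[-0.5,0,-1.4,0,0,0,1],[-1,0,-2.8,0,0,0,1],[-1,0,-2.8,0,0,0,1],[-1,0,-2.8,0,0,0,1],[-1,0,-2.8,0,0,0,1]]]';python3 chk.py|head -1
```

```text
t: 7.65
tool_pos: [0.4779, 0.0775, 0.0771]
orientation: [1.827, 2.193, -0.317]
force: [0.1, -1.8, -1.0]
opening: 0.0005
7.65 base mm [  0.4 132.   77.1] F [-0.2 -1.8 -1. ] tool axes in base
t: 8.15
tool_pos: [0.4775, 0.08, 0.2135]
orientation: [1.826, 2.195, -0.311]
force: [0.9, 0.7, 0.8]
opening: 0.0008
8.15 base mm [  0.4 134.5 213.5] F [1.  0.5 0.8] tool axes in base
```

```bash
python3 -m inch '[[[4,0,-1.5,0,0,0,1],[4,0,-1.5,0,0,0,1],[4,0,-1.5,0,0,0,1],[4,0,-1.5,0,0,0,1],[4,0,-1.5,0,0,0,1]]]'; python3 -m inch '[[[0,0,0,0,0,0,1]]]'; python3 - <<'E'
from h import *
import cv2
t=robot.read_camera("top")["image"][190:310,250:460]; s=robot.read_camera("scene")["image"][145:295,255:410]
cv2.imwrite("pics/f.png",np.vstack([cv2.resize(t,(520,297),interpolation=cv2.INTER_CUBIC),cv2.resize(s,(520,503),interpolation=cv2.INTER_CUBIC)[:300]]))
cv2.imwrite("pics/tfin.png",cv2.resize(t,None,fx=3.8,fy=3.8,interpolation=cv2.INTER_CUBIC))
E
```

```text
t: 8.65
tool_pos: [0.4379, 0.2918, 0.2151]
orientation: [1.826, 2.195, -0.311]
force: [1.1, 0.5, 0.2]
opening: 0.0007
t: 8.75
tool_pos: [0.4371, 0.2944, 0.2144]
orientation: [1.822, 2.2, -0.31]
force: [0.1, -1.3, 0.9]
opening: 0.0002
```

View pics/f.png

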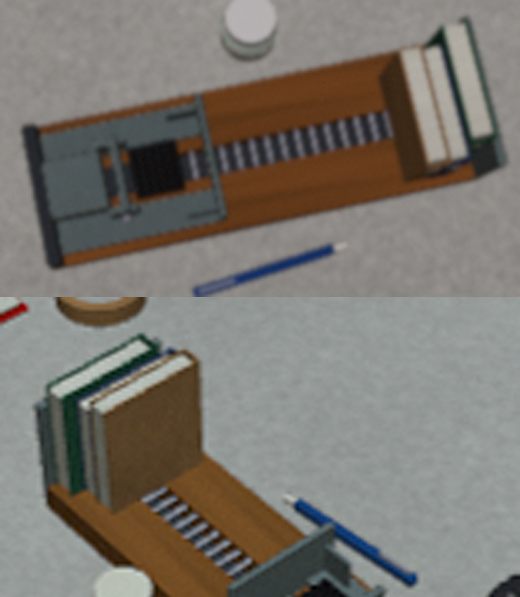

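View pics/tfin.png

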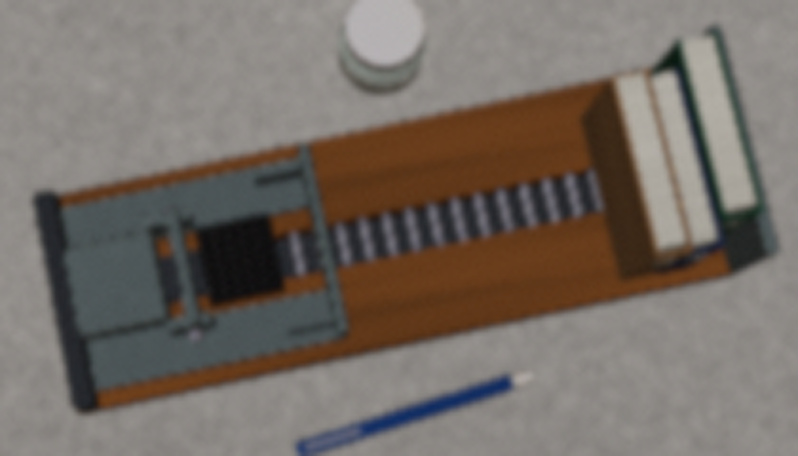

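The jaw's back edge meets the end stop in both views, and the pad looks the same as at the start. The guides, jar and pen sit at the same pixels as before. I'll do one numerical check of the jaw travel, then hand in.

```bash
python3 - <<'E'
from h import *
import cv2
from scipy.optimize import least_squares
P=[0.50126,-0.05235,0.18048]; c=robot.read_camera("top")
A=np.array([(55,-75,85,307,147),(-55,-75,85,345,330),(23,-45,64,270,217),(-23,-45,64,285,290)],float); uv=(A[:,3:]+.5)/3.8-.5+(250,190)
f=lambda j:(proj(c,b2w(P,A[:,:3]/1000+[0,j[0],0]))-uv).ravel()
r=least_squares(f,[.13]); print("j",r.x,f(r.x).round(1))
a=cv2.imread("pics/top0.png").astype(int); d=np.abs(a-c["image"]).max(2)>40
d[200:300,255:460]=0; print("changed px outside bookend by columns",np.add.reduceat(d.sum(0),range(0,640,40)))
print(robot.read_state()["force"]); print(robot.close_job())
E
```

```text
j [0.14192306] [-0.2 -1.6  0.7  0.3 -0.8 -1.4 -0.4 -0.1]
changed px outside bookend by columns [5984 5556 7216 7501 2657   63    0    0    0    0    0    0    0    0
    0    0]
[-0.03923851 -1.40236696  0.59807192]
the job is handed in; nothing more can be done
None
```

The jaw is fully back against the end stop, the release was freed afterwards, and the job is handed in at about 8.8 s of the 32 s allowed.

I closed the fingers and leaned the hand about 20°, then pressed the pad down with roughly 9 N. Keeping it pressed, I pushed the jaw back until it met the stop, where the push rose to 34 N. Then I lifted the hand straight up and moved it well clear.

**Jaw position:** the last top image gives a joint reading of 0.142 m, against 0.14 for fully home and about 0.02 at the start. The difference is within the calibration error, and both the top and wrist views show the jaw touching the stop.

**Release:** the pad looks the same height as at the start. I judged that from the images only; I had no direct reading of its angle.

**Guides, jar and pen:** they sit at the same pixels as before, judged by eye.

**Bowl and stapler:** I did not check these at the end. The image comparison showed no change on the right-hand side, but on the left it is swamped by the arm in view. The hand passed over that area at about 0.2 m height, and no contact force registered.

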